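Jog the power-feed table over the dish and drive a broken T-nut out of its slot

TASK

A broken T-nut is stuck in one of the two T-slots of the little power-feed table. Hold the feed lever over to the left until the open ends of the slots have come over the middle of the dish and let it spring back (jog back if you overshoot). Then take the slot scraper from its wooden block, set its foot in that slot behind the broken nut and push the nut out of the open end so that it drops into the dish; leave the scraper standing in the slot, leave the good T-bolt in the other slot, and knock nothing over.

Things in the scene. Friction and masses are not known exactly. Their poses are not given: they have to be found in the camera images.
- feed_lever (a joint): momentary feed lever, rad: 0 upright (springs back there when let go), positive = tilted left (+y side), negative = right, stops at +-0.35. Held over past about 0.3, the motor carries the table to the lever's side at about 20 mm/s; under 0.2 the table stands still at once. Holding it over takes about 9 N sideways at the knob.
- lever_knob (a point): centre of the lever's black ball knob, 26 mm across, on a 9 mm steel stick; upright it is 116 mm above the worktop and 80 mm above the pivot, at the front of the unit. The feed box below it has its top at 49 mm; 35 mm behind the knob the table begins (top at 88 mm). y axis along the swing (left); the frame tilts with the lever.
- feed_table (a joint): position of the table along its bed, m: 0 with table and bed ends flush, positive = to the left (toward the dish), stops at -0.06 and +0.095. A brake holds it against a few newtons while the lever is upright; on release it settles 1 to 2 mm back.
- table_end (a point): middle of the top edge of the table's open (left) end; moves with the table. y along the slots, out of the open end; x away from the robot; z up. Table: grey aluminium, 120 mm wide (x), 200 mm long (y), top 88 mm and underside 60 mm above the worktop. Both slots are shut by a bracket, no higher than the table's top, at the far right end.
- slot_front (a point): open end of the T-slot nearer the robot (27 mm from the table's middle): middle of the mouth, level with the table's top, same axes as table_end. Mouth 14 mm wide and 8 mm deep, below it an undercut 24 mm wide and 10 mm high; slot floor 18 mm below the top.
- slot_rear (a point): the same point of the other, identical T-slot, farther from the robot (54 mm from the front one)
- stub_center (a point): centre of the broken T-nut (dark steel, no stud), in either slot: 20 mm wide below, 10 mm wide neck, 18 mm long along the slot, 16 mm high, its top 2 mm below the table's top. It lies on the slot floor, rides with the table, slides easily along the slot and cannot be lifted out.
- t_bolt: good T-bolt with washer, hex nut and 8 mm stud standing in the other slot, its top 28 mm above the table's top; origin at the middle of its underside. Stays in its slot.
- scraper_grip (a point): centre of the slot scraper's wooden handle (24 mm in x, 20 mm in y, 76 mm high; grip across the 20 mm). It stands upright in a pocket, open upward, of a wooden block 58x72x45 mm. y along the foot's length. Below this point: underside of the shoulder plate 45 mm (plate 26x32x5 mm; it rests on the block's, later the table's top), end of foot 62 mm. 0.12 kg.
- scraper_foot (a point): centre of the scraper's steel foot, 10 mm wide (x), 24 mm long (y), 17 mm deep, below the shoulder plate, straight under the handle; fits the slot mouth with 2 mm on either side
- catch_dish: glazed stoneware dish, 130 mm (x) by 80 mm (y) by 51 mm high, open on top, standing on the worktop left of the unit; origin at the middle of its underside. Opening about 110 x 66 mm. The table's end passes 9 mm over its rim.
- paint_tall_1: white paint bottle with black cap, 38 mm across, 105 mm high, standing behind; origin at its foot. Bystander.
- paint_tall_2: dark blue paint bottle with white cap, 38 mm across, 105 mm high, standing behind; origin at its foot. Bystander.
Not all that is in view belongs to the job. What is shaped like the t_bolt but orange or red is not meant.

How it is judged:
By the outcome, as a careful person would: the job done as asked, in the order asked, and still so for the second after the job is handed in, with the robot touching nothing.
It also fails if it takes over 64 s, if anything falls off the work surface, if the arm or the gripper's body presses on something with over 40 N, if the wrist force passes 120 N, or if a joint passes its speed limit or range.

ROBOT

A 6-joint arm with a two-finger parallel gripper is mounted at the origin on a cart in front of the work surface, level with it; the furniture and walls round the work are solid. World frame = base frame: x ahead of the robot, y to its left, z up, the work surface at z = 0. Lengths are in m, angles in degrees, forces in N, time in s.
With the tool pointing down it reaches from about 0.35 to 0.875 m from the base axis. Payload 4.2 kg.
Tool frame: the origin (TCP) lies at the centre of the arm's flange, where the gripper is bolted on; the fingertips stand 182 mm ahead of it and the grasp point (between the pads) lies 164 mm ahead of it (r.nose_length is the distance from the TCP to the fingertips, in m); z points along the fingers, y is the line along which they close (so a half turn about z gives the same grasp; the last joint's range is limited). The gripper opens to 87 mm and grips with 3 to 60 N. Pads are 19 mm wide; open, the fingers measure 117 mm over their backs; the gripper's body (75 mm by 190 mm) begins 51 mm behind the grasp point.
Start: joints at [85.749, 22.042, 0.453, 0, -68.411, -14.817], TCP at [0.204, 0.591, 0.405] pointing down, gripper open.
Joint ranges: [-179.83, 179.83], [-69.29, 118.12], [-61.27, 80.66], [-181.25, 117.63], [-171.15, -9.14], [-177.46, 177.46]. Speed limits (degrees/s): [159.86, 159.86, 180, 180, 180, 180].

INTERFACE

Orientations are given as a 3x3 rotation matrix whose columns are the frame's x, y, z axes.
In Python, from station import r, vision gives the robot as it stands. The module is installed in compiled form; this text tells all that it offers.
- The arm moves only by the shell command python3 -m creep 'ROWS'. ROWS is JSON, a list of rows, each a list of 7 numbers: the opening, from -1 (shut) to 1 (fully open), then the shift along the tool's x, y, z in mm, then the turn, a rotation vector about the tool's x, y, z in degrees. A call has 1 to 8 rows; each row is the pose to reach, as a shift and turn from the pose commanded when the call began, along the tool's axes at that moment; what a row does not reach only later rows make up. A row lasts 1/12 s, in which the tool goes at most 41.7 mm and 7.16 degrees, less where a joint would pass 70% of its speed; a pose out of reach is approached as far as the arm can. A call with a gripper value outside its range is refused whole. The fingers move at their own pace and stop on an object; the grip force is fixed at half the most. Time passes only in rows, so rows that repeat a pose let the fingers close. It gives the time, the measured TCP pose, the force, the opening and the grip force at its end, in the units of the state.
- r.sense(): the state, without advancing time (a new reading comes with each control period).
- vision.capture(name): name is "scene" or "side" or "wrist"; returns (picture, depth): 384x512x3 uint8, red, green, blue; 384x512 float32, m along the optical axis (not along the pixel's ray), 0 where there is no reading.
- vision.camera_model(name): a dict with "vertical_fov" (degrees; the focal length in pixels is half the picture's height over the tangent of half this angle, whatever the lens; pixels are square), "cx", "cy" (the principal point, pixels), "distortion" ([k1, k2, p1, p2, k3] as OpenCV has them; the pictures are not rectified), "extrinsics" (4x4, takes a point from camera to world coordinates); the wrist camera has in their place "mount" (4x4, takes a point from camera to tool coordinates, whose origin is the TCP and whose axes are the flange's). Camera axes: x right, y down, z forward; pixel columns grow to the right and rows downward; lengths in m; the calibration is good to about 2 mm. A picture is of the moment at which its call begins: read the wrist's pose just before it. camera_model takes no time and is no camera call.
- r.finish_job(): hands the job in; it is judged then, once.
Trained networks look in the newest picture that a camera, given by its name, has taken for a name from the list of things; names that differ only in an ending like _2 or _b are one class to them, and where a whole thing is asked for, a point or a joint stands for the part that bears it (a point fixed in the world has none). Each returns a list of dicts, best first, with "conf" (0 to 1); they miss things now and then, are a little off and sometimes report something else, mostly with a low value. They report only what shows in the picture. A call takes as long as a camera call. They do not tell look-alikes from the thing itself.
- vision.find_in(camera, thing): "uv" ([column, row] in pixels, amid what is visible of it).
- vision.cut_out(camera, thing): "region" (384x512 bool, what is visible of it) and "uv" ([column, row] in pixels, amid what is visible of it).
The state is a dict: "time_s": time; "joints": joint angles; "joint_velocities": joint speeds; "effort": joint torques, N m; "tcp_pos": TCP position; "ee_rot": TCP orientation; "wrist_force": force on the tool from outside, world axes, zero at the start; "moment": the same for the moment, N m; "gripper_width": opening from 0.0 (shut) to 1.0 (fully open); "gripper_force": force on a finger pad.
Only numpy, scipy, OpenCV 4.12 (cv2) and the standard library are available. Lean on these libraries where they do the work, as an engineer would, in place of code of your own. Each camera call takes 0.05 s, during which the arm holds its last target. There are 200 camera calls.

## Working session

There is one attempt and no reset: what is moved stays moved. The work goes in short steps, Python scripts to look and compute and a shell command to move; the robot and the scene stay as the last step left them, time stands still between calls to the robot, and variables do not carry over. Pictures are saved under pics/ and viewed, at most 10 in all, crops included, and the job is handed in when it is done.

```bash
mkdir -p pics; cat > h.py <<'E'
import numpy as np, cv2
from station import r, vision
def K(n):
    m=vision.camera_model(n); f=192/np.tan(np.radians(m["vertical_fov"]/2))
    return m,np.array([[f,0,m["cx"]],[0,f,m["cy"]],[0,0,1.]]),np.array(m["distortion"],float)
def ext(n,s=None):
    m=vision.camera_model(n)
    if n!="wrist": return np.array(m["extrinsics"])
    s=s or r.sense(); T=np.eye(4); T[:3,:3]=s["ee_rot"]; T[:3,3]=s["tcp_pos"]
    return T@np.array(m["mount"])
def cap(n):
    s=r.sense(); p,d=vision.capture(n); return p,d,ext(n,s)
def world(n,uv,z,E,plane=None):
    """uv (N,2), z depth (N,) or plane height"""
    _,k,D=K(n); uv=np.asarray(uv,float).reshape(-1,1,2)
    q=cv2.undistortPoints(uv,k,D).reshape(-1,2); ray=np.c_[q,np.ones(len(q))]
    if plane is not None:
        w=ray@E[:3,:3].T; z=(plane-E[2,3])/w[:,2]
    return (ray*np.asarray(z).reshape(-1,1))@E[:3,:3].T+E[:3,3]
def pix(n,P,E):
    _,k,D=K(n); c=(np.atleast_2d(P)-E[:3,3])@E[:3,:3]
    return cv2.projectPoints(c,np.zeros(3),np.zeros(3),k,D)[0].reshape(-1,2)
def cloud(n,d,E):
    v,u=np.mgrid[0:384,0:512]; return world(n,np.c_[u.ravel(),v.ravel()],d.ravel(),E).reshape(384,512,3)
def totool(v,s=None):
    s=s or r.sense(); return np.array(s["ee_rot"]).T@np.asarray(v)*1000
E
python3 - <<'E'
from h import *
s=r.sense(); print({k:np.round(v,3).tolist() for k,v in s.items()})
ims=[]
for n in("scene","side","wrist"):
    p,d,E=cap(n); ims.append(p); np.savez(f"{n}.npz",p=p,d=d,E=E); print(n,E.round(3).tolist())
    for t in("lever_knob","feed_table","stub_center","t_bolt","scraper_grip","catch_dish","paint_tall_1"):
        for o in vision.find_in(n,t)[:3]:
            u,v=o["uv"]; dd=d[int(v),int(u)]
            print(n,t,round(o["conf"],2),np.round(o["uv"]),world(n,[o["uv"]],[dd],E).round(3)[0] if dd else None)
for n,i in zip("abc",ims): cv2.imwrite(f"pics/{n}.png",cv2.resize(i[:,:,::-1],(780,585)))
E
```

```text
{'time_s': 0.0, 'joints': [85.748, 22.09, 0.379, -0.029, -68.409, -14.816], 'joint_velocities': [-0.079, 0.016, 0.034, 0.02, -0.055, -0.008], 'effort': [-0.001, -39.067, 18.741, 4.22, 0.011, -0.0], 'tcp_pos': [0.204, 0.591, 0.404], 'ee_rot': [[0.945, -0.327, -0.001], [-0.327, -0.945, -0.002], [0.0, 0.002, -1.0]], 'wrist_force': [0.5, 0.005, -0.729], 'moment': [0.004, 0.01, 0.007], 'gripper_force': 0.0, 'gripper_width': 0.997}
scene [[0.89, -0.322, 0.322, 0.303], [-0.456, -0.642, 0.617, -0.354], [0.008, -0.696, -0.718, 0.707], [0.0, 0.0, 0.0, 1.0]]
scene lever_knob 0.8 [251. 233.] [0.505 0.04  0.111]
scene feed_table 0.77 [298. 236.] [0.597 0.003 0.09 ]
scene feed_table 0.7 [253. 234.] [0.51  0.044 0.1  ]
scene stub_center 0.49 [303. 219.] [0.642 0.052 0.069]
scene t_bolt 0.57 [288. 236.] [0.574 0.009 0.095]
scene t_bolt 0.51 [212. 282.] [0.405 0.027 0.018]
scene t_bolt 0.5 [298. 236.] [0.599 0.006 0.087]
scene scraper_grip 0.72 [176. 179.] [0.425 0.285 0.086]
scene catch_dish 0.67 [262. 189.] [0.632 0.229 0.005]
scene catch_dish 0.3 [313. 172.] [0.745 0.168 0.072]
scene paint_tall_1 0.58 [302. 164.] [0.74  0.21  0.068]
side [[-0.828, -0.417, 0.375, 0.261], [-0.56, 0.61, -0.561, 0.628], [0.005, -0.674, -0.739, 0.704], [0.0, 0.0, 0.0, 1.0]]
side lever_knob 0.86 [316. 155.] None
side feed_table 0.86 [276. 140.] [0.598 0.049 0.091]
side t_bolt 0.63 [284. 239.] [0.489 0.191 0.021]
side t_bolt 0.31 [276. 140.] [0.597 0.05  0.09 ]
side scraper_grip 0.81 [286. 282.] [0.419 0.308 0.107]
side paint_tall_1 0.67 [169. 159.] [0.744 0.189 0.073]
side paint_tall_1 0.55 [155. 165.] [0.734 0.233 0.098]
side paint_tall_1 0.53 [217. 205.] [0.64  0.186 0.006]
wrist [[-0.326, -0.915, -0.237, 0.27], [-0.945, 0.316, 0.082, 0.57], [-0.0, 0.251, -0.968, 0.384], [0.0, 0.0, 0.0, 1.0]]
```

View pics/a.png

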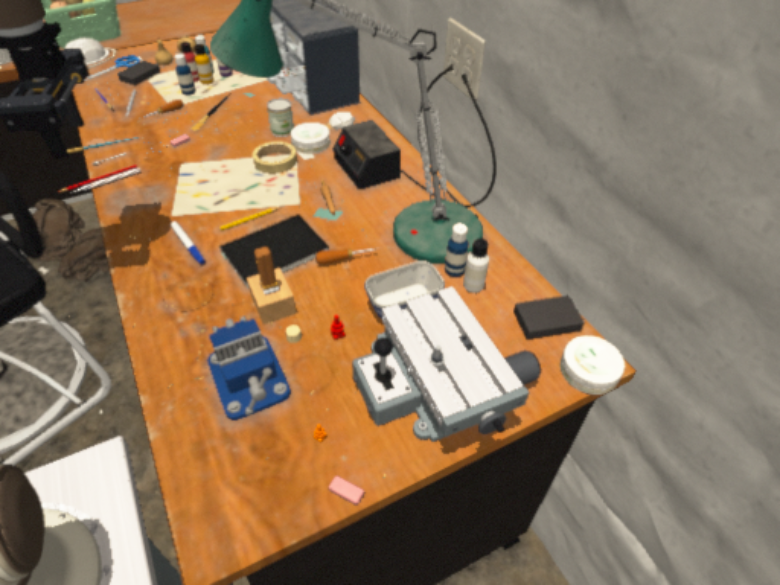

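View pics/b.png

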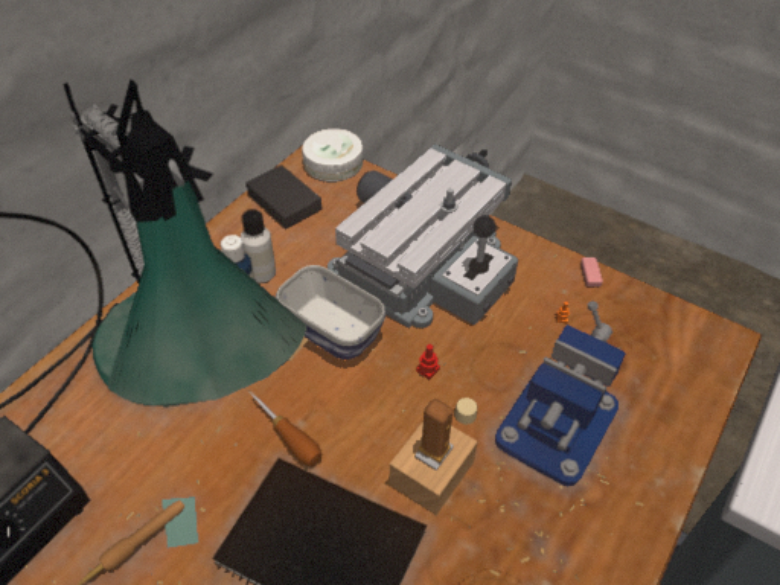

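The scene view shows the lever knob at (382,345), the good T-bolt in the front slot at (437,355), the dark stub in the rear slot at about (465,341), the scraper in its block at (265,265) and the dish at (405,285). There are red and orange bolt look-alikes at (337,327) and (320,432). They stand loose on the worktop, so they aren't the T-bolt meant. The side view agrees: stub (402,200), bolt (449,200).

```bash
python3 - <<'E'
from h import *
C=[];
for n in("scene","side"):
    q=np.load(n+".npz"); c=cloud(n,q["d"],q["E"]); ok=(q["d"]>0)
    P=c[ok]; col=q["p"][ok]; C.append((P,col))
    # table top
    m=(abs(P[:,2]-.088)<.006)&(P[:,0]>.5)&(P[:,0]<.75)&(P[:,1]>-.2)&(P[:,1]<.2)&(col.min(1)>130)
    rect=cv2.minAreaRect(P[m][:,:2].astype(np.float32)*1000); print(n,"table",rect,cv2.boxPoints(rect).round().tolist(),P[m][:,2].mean())
    m=(P[:,2]>.06)&(abs(P[:,0]-.42)<.06)&(abs(P[:,1]-.29)<.06); 
    print(n,"handle",m.sum(),P[m].min(0).round(3),P[m].max(0).round(3),P[m].mean(0).round(3))
    t=m&(P[:,2]>P[m][:,2].max()-.008); print(" top",P[t].mean(0).round(3), t.sum())
    b=(abs(P[:,2]-.045)<.006)&(abs(P[:,0]-.42)<.06)&(abs(P[:,1]-.29)<.07)
    print(n,"blocktop",cv2.minAreaRect(P[b][:,:2].astype(np.float32)*1000))
    m=(P[:,2]>.1)&(P[:,2]<.135)&(abs(P[:,0]-.51)<.03)&(abs(P[:,1]-.04)<.04); print(n,"knob",m.sum(),P[m].mean(0).round(3) if m.any() else 0)
    m=(abs(P[:,2]-.051)<.005)&(P[:,0]>.53)&(P[:,0]<.72)&(P[:,1]>.1)&(P[:,1]<.3)&(col.min(1)>110)
    print(n,"dish rim",cv2.minAreaRect(P[m][:,:2].astype(np.float32)*1000) if m.any() else 0)
    m=(P[:,2]>.15)&(P[:,0]>.2)&(P[:,1]<.75)&(P[:,1]>-.3)&(P[:,0]<.95); 
    H,a,bb=np.histogram2d(P[m][:,0],P[m][:,1],bins=[np.arange(.2,1,.1),np.arange(-.3,.8,.1)]); print(H.astype(int))
for n,uv in(("scene",[[437/780*512,340/585*384],[465/780*512,341/585*384],[382/780*512,345/585*384]]),("side",[[402/780*512,200/585*384],[484/780*512,227/585*384]])):
    q=np.load(n+".npz")
    for u,z in zip(uv,[.116,.086,.116] if n=="scene" else [.086,.116]): print(n,u,world(n,[u],None,q["E"],z).round(3))
q=np.load("scene.npz"); p=q["p"][150:310,225:365]; cv2.imwrite("pics/d.png",cv2.resize(p[:,:,::-1],None,fx=3.7,fy=3.7,interpolation=cv2.INTER_CUBIC))
E
```

```text
scene table ((583.5758666992188, 22.7135009765625), (223.80284118652344, 159.70037841796875), 86.41403198242188) [[497.0, -84.0], [656.0, -94.0], [670.0, 129.0], [511.0, 139.0]] 0.08819654605056647
scene handle 255 [0.362 0.232 0.061] [0.435 0.303 0.13 ] [0.421 0.289 0.099]
 top [0.422 0.294 0.125] 58
scene blocktop ((422.4126892089844, 295.7795104980469), (75.25984954833984, 58.606201171875), 87.75328826904297)
scene knob 130 [0.507 0.046 0.123]
scene dish rim ((625.320556640625, 198.87506103515625), (78.93116760253906, 128.03321838378906), 87.49429321289062)
[[   0    0    0    0    0    0    0  137 1443  664]
 [   0    0    0    0    0    0    0    0    0    0]
 [   0    0    0    0    0    0    0 1060    0    0]
 [   0    0    0    0    0    0    0  771    0    0]
 [   0    0    0    0    0    0  287  113    0    0]
 [   0    0    0    0    0    0  855    0    0    0]
 [ 564 4736 9402 7737 5046 3662 2500 1834 1088  577]]
side table ((603.9406127929688, 32.07080078125), (204.3119659423828, 122.79098510742188), 86.75712585449219) [[537.0, -66.0], [659.0, -73.0], [671.0, 131.0], [54
[... 413 characters left out ...]
   0    0    0    0    0    0    0    0]
 [   0    0    0    0    0    0    0    0    0    0]
 [   0    0    0    0    0    0    0 6488 1777    0]
 [   0    0    0    0    0    0    0 4908  520    0]
 [   0    0    0    0    0    0  252  249    0    0]
 [   0    0    0    0    0    0 1220    0    0    0]
 [ 119  596 1359 2534 3840 4759 5396  123    0    0]]
scene [286.85128205128206, 223.17948717948718] [[0.581 0.027 0.116]]
scene [305.2307692307692, 223.83589743589744] [[0.629 0.027 0.086]]
scene [250.74871794871794, 226.46153846153845] [[0.51  0.053 0.116]]
side [263.87692307692305, 131.28205128205127] [[0.632 0.038 0.086]]
side [317.7025641025641, 149.00512820512822] [[0.51  0.052 0.116]]
```

View pics/d.png

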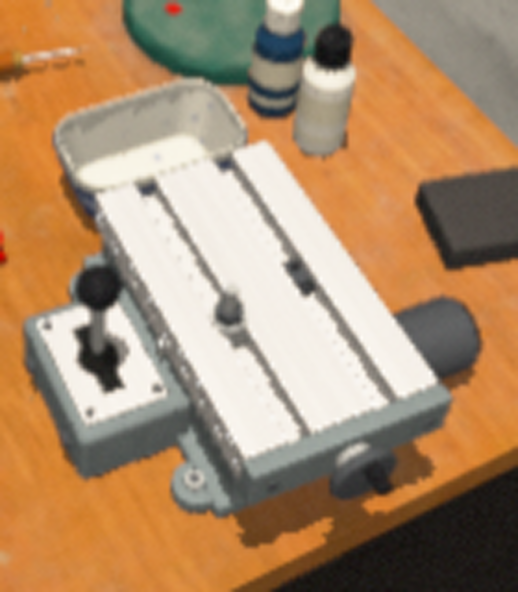

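The enlarged crop shows the T-bolt stud in the front slot at (230,310) and the flat dark stub, without a stud, in the rear slot at (300,275). So the rear slot is the one to clear.

```bash
python3 - <<'E'
from h import *
for n in("scene","side"):
    q=np.load(n+".npz"); P=cloud(n,q["d"],q["E"])[q["d"]>0]
    for y in np.arange(.2,.7,.05):
        m=(P[:,2]>.13)&(P[:,0]>.3)&(P[:,0]<.85)&(P[:,1]>y)&(P[:,1]<y+.05)
        if m.sum()>5: print(n,y.round(2),m.sum(),"xmin",P[m][:,0].min().round(3),"zmin",P[m][:,2].min().round(3),"zmax",P[m][:,2].max().round(3))
for a,b in(((.204,.591,.404),(.22,.42,.404)),((.204,.591,.404),(.36,.16,.404)),((.204,.591,.404),(.51,.052,.36))): print(totool(np.subtract(b,a)).round())
E
```

```text
scene 0.3 638 xmin 0.701 zmin 0.13 zmax 0.367
scene 0.35 583 xmin 0.619 zmin 0.168 zmax 0.421
scene 0.4 1614 xmin 0.44 zmin 0.333 zmax 0.438
scene 0.45 330 xmin 0.439 zmin 0.33 zmax 0.434
side 0.3 208 xmin 0.708 zmin 0.134 zmax 0.368
side 0.35 1291 xmin 0.63 zmin 0.147 zmax 0.423
side 0.4 2862 xmin 0.441 zmin 0.364 zmax 0.505
side 0.45 8783 xmin 0.438 zmin 0.372 zmax 0.49
side 0.5 2297 xmin 0.451 zmin 0.366 zmax 0.401
[ 71. 156.   0.]
[288. 356.   0.]
[465. 409.  44.]
```

```bash
python3 -m creep '[[0,71,156,0,0,0,-7],[0,71,156,0,0,0,-14],[0,71,156,0,0,0,-16],[0,71,156,0,0,0,-16],[0,200,270,0,0,0,-16],[0,288,356,0,0,0,-16],[0,288,356,0,0,0,-16],[0,288,356,0,0,0,-16]]'
python3 -c "
from h import *
s=r.sense();print(s['tcp_pos'],totool(np.array([.51,.052,.37])-s['tcp_pos']).round(),np.round(s['ee_rot'],3).tolist())"
```

```text
time_s: 1.87
tcp_pos: [0.2983, 0.2756, 0.4052]
ee_rot: [[0.999, -0.052, 0.001], [-0.052, -0.999, 0.001], [0.001, -0.001, -1.0]]
wrist_force: [0.4, -0.0, -0.0]
gripper_width: 0.524
gripper_force: 0.0
[0.29834035 0.2756439  0.40521629] [223. 212.  35.] [[0.999, -0.052, 0.001], [-0.052, -0.999, 0.001], [0.001, -0.001, -1.0]]
```

```bash
python3 -m creep '[[0,223,212,35,0,0,0],[0,223,212,35,0,0,0],[0,223,212,35,0,0,0],[0,223,212,35,0,0,0],[0,223,212,35,0,0,0],[0,223,212,35,0,0,0],[0,223,212,35,0,0,0],[0,223,212,35,0,0,0]]'
python3 - <<'E'
from h import *
p,d,E=cap("wrist"); np.savez("w1.npz",p=p,d=d,E=E); s=r.sense(); print(s["tcp_pos"])
for t in("lever_knob","stub_center","t_bolt"):
    for o in vision.find_in("wrist",t)[:2]: print(t,round(o["conf"],2),np.round(o["uv"]),world("wrist",[o["uv"]],None,E,{"l":.116,"s":.086,"t":.116}[t[0]]).round(4))
c=cloud("wrist",d,E)[d>0]; m=(c[:,2]>.105)&(c[:,2]<.135)&(abs(c[:,0]-.51)<.03)&(abs(c[:,1]-.052)<.03); 
if m.any(): print(m.sum(),c[m].mean(0),c[m].min(0),c[m].max(0))
cv2.imwrite("pics/e.png",cv2.resize(p[:,:,::-1],(780,585)))
E
```

```text
time_s: 2.53
tcp_pos: [0.5118, 0.051, 0.369]
ee_rot: [[0.998, -0.057, -0.0], [-0.057, -0.998, -0.001], [-0.0, 0.001, -1.0]]
wrist_force: [-0.0, 0.3, 0.1]
gripper_width: 0.501
gripper_force: 0.0
[0.51257997 0.05059872 0.36861542]
lever_knob 0.74 [248. 200.] [[0.516  0.0531 0.116 ]]
stub_center 0.41 [250. 198.] [[0.5098 0.0525 0.086 ]]
stub_center 0.34 [91. 78.] [[0.6209 0.1786 0.086 ]]
t_bolt 0.62 [130. 200.] [[0.5219 0.1496 0.116 ]]
t_bolt 0.57 [283. 122.] [[0.5756 0.0232 0.116 ]]
794 [0.5131979  0.05315482 0.12397584] [0.49822081 0.04058095 0.11298801] [0.52372769 0.06594175 0.12956881]
```

View pics/e.png

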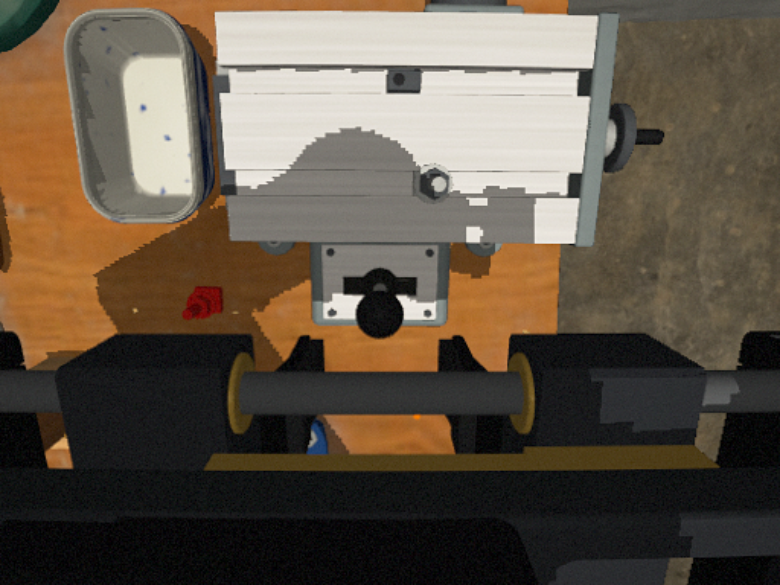

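The wrist view shows the knob at (380,313), the stub in the rear slot at (403,80), the T-bolt in the front slot at (435,183), the table's open end at about x=223 and the dish at about (137,115).

```bash
python3 - <<'E'
from h import *
q=np.load("w1.npz");E=q["E"];k=512/780
for n,uv,z in(("rearL",(216,12),.088),("frontL",(229,240),.088),("rearR",(597,16),.088),("slotrearL",(220,80),.088),("slotrearR",(588,83),.088),("slotfrontL",(228,183),.088),("slotfrontR",(578,185),.088),("stub",(403,80),.086),("bolt",(437,183),.116)):
    print(n,world("wrist",[np.array(uv)*k],None,E,z).round(4)[0])
d=q["d"]; c=cloud("wrist",d,E); m=(d>0)&(abs(c[...,2]-.051)<.004)&(c[...,0]>.53)&(c[...,0]<.72)&(c[...,1]>.145)&(c[...,1]<.27)
print("rim",cv2.minAreaRect(c[m][:,:2].astype(np.float32)*1000))
m=(d>0)&(abs(c[...,2]-.088)<.005)&(c[...,0]>.53)&(c[...,0]<.7)&(c[...,1]>-.09)&(c[...,1]<.16)
print("tab",cv2.minAreaRect(c[m][:,:2].astype(np.float32)*1000),np.median(c[m][:,2]))
E
python3 -m creep '[[0,0,-3,42,0,0,0],[0,0,-3,80,0,0,0],[0,0,-3,90,0,0,0],[0,0,-3,90,0,0,0],[0,0,-3,90,0,0,0]]'
```

```text
rearL [0.6699 0.1284 0.088 ]
frontL [0.5518 0.1374 0.088 ]
rearR [ 0.6573 -0.0688  0.088 ]
slotrearL [0.6371 0.1307 0.088 ]
slotrearR [ 0.6248 -0.0654  0.088 ]
slotfrontL [0.5836 0.1335 0.088 ]
slotfrontR [ 0.5716 -0.0623  0.088 ]
stub [0.6315 0.0333 0.086 ]
bolt [0.5772 0.0203 0.116 ]
rim ((626.449951171875, 202.33724975585938), (131.62567138671875, 93.08892059326172), 8.104147911071777)
tab ((603.74072265625, 21.639747619628906), (225.10879516601562, 123.59806823730469), 86.60537719726562) 0.08734850098752356
time_s: 3.15
tcp_pos: [0.51, 0.0579, 0.2809]
ee_rot: [[0.999, -0.051, 0.001], [-0.051, -0.999, -0.0], [0.001, 0.0, -1.0]]
wrist_force: [0.4, 0.4, -0.0]
gripper_width: 0.499
gripper_force: 0.0
```

```bash
python3 -m creep '[[0,0,-15,0,0,0,0],[0,0,-24,0,0,0,0],[0,0,-29,0,0,0,0],[0,0,-29,0,0,0,0],[0,0,-29,0,0,0,0],[0,0,-29,0,0,0,0]]'
cat > tab.py <<'E'
from h import *
# table's left-end position (mean y along unit axis) from the scene+side depth, dish from w1
def tab(n):
    p,d,E=cap(n); c=cloud(n,d,E); u=np.array([.063,.998])
    m=(d>0)&(abs(c[...,2]-.088)<.006)&(p.min(2)>110)&(c[...,0]>.56)&(c[...,0]<.66)&(c[...,1]>-.1)&(c[...,1]<.26)
    return np.percentile(c[m][:,:2]@u,[99])-.61*.063
if __name__=="__main__":
    print("end y",[tab(n).round(4) for n in("scene","side")],r.sense()["tcp_pos"],r.sense()["wrist_force"])
E
python3 tab.py
```

```text
time_s: 3.65
tcp_pos: [0.5115, 0.0856, 0.2813]
ee_rot: [[0.999, -0.052, 0.002], [-0.052, -0.999, -0.001], [0.002, 0.001, -1.0]]
wrist_force: [2.1, -7.3, -1.0]
gripper_width: 0.501
gripper_force: 3.3
end y [array([0.1345]), array([0.141])] [0.51151928 0.08548984 0.28133891] [ 0.92152348 -6.83086028 -1.18387175]
```

```bash
python3 -m creep '[[0,0,-4,0,0,0,0],[0,0,-4,0,0,0,0],[0,0,-4,0,0,0,0],[0,0,-4,0,0,0,0],[0,0,-4,0,0,0,0],[0,0,-4,0,0,0,0]]'; python3 tab.py
```

```text
time_s: 4.25
tcp_pos: [0.5117, 0.0889, 0.2809]
ee_rot: [[0.999, -0.053, 0.001], [-0.053, -0.999, -0.002], [0.001, 0.002, -1.0]]
wrist_force: [2.7, -10.0, -3.5]
gripper_width: 0.506
gripper_force: 4.6
end y [array([0.1479]), array([0.1533])] [0.51169881 0.08889457 0.28092886] [ 3.67057967 -9.54513734 -2.29682438]
```

```bash
python3 - <<'E'
from h import *
u=np.array([.063,.998])
for n in("scene","side"):
    q=np.load(n+".npz"); p,d,E=q["p"],q["d"],q["E"]; c=cloud(n,d,E)
    m=(d>0)&(abs(c[...,2]-.088)<.006)&(p.min(2)>110)&(c[...,0]>.56)&(c[...,0]<.66)&(c[...,1]>-.1)&(c[...,1]<.26)
    print(n,np.percentile(c[m][:,:2]@u,99)-.61*.063)
# dish rim corners in wrist view (outer rim at z=.051), 780-px coordinates
q=np.load("w1.npz"); k=512/780
W=world("wrist",np.array([(65,100),(215,215),(118,222),(190,12),(70,15),(212,150)])*k,None,q["E"],.051); print(W.round(4))
q=np.load("scene.npz"); P=cloud("scene",q["d"],q["E"])
q2=np.load("side.npz"); P2=cloud("side",q2["d"],q2["E"])
for n,P,d in(("scene",P,q["d"]),("side",P2,q2["d"])):
    m=(d>0)&(P[...,2]>.044)&(P[...,2]<.056)&(P[...,0]>.55)&(P[...,0]<.7)&(P[...,1]>.12)&(P[...,1]<.27)
    y=P[m]@[.063,.998,0]-.61*.063; print(n,np.percentile(y,[1,5,50,95,99]).round(4)); print(np.histogram(y,np.arange(.12,.26,.01))[0])
E
```

```text
scene 0.1283359316393542
side 0.13200949599921535
[[0.6406 0.2409 0.051 ]
 [0.5644 0.1569 0.051 ]
 [0.5639 0.2217 0.051 ]
 [0.6836 0.1553 0.051 ]
 [0.6877 0.228  0.051 ]
 [0.6047 0.153  0.051 ]]
scene [0.1605 0.1622 0.2131 0.2371 0.2383]
[  0   0   0   2  69  21  13  18  13  17  20 111   0   0]
side [0.1253 0.1318 0.17   0.2398 0.2416]
[ 36  69 154   0 211  55  41  36  43  40  42 175  39   0]
```

```bash
for i in 1 2; do python3 -m creep '[[0,0,0,0,0,0,0],[0,0,0,0,0,0,0],[0,0,0,0,0,0,0],[0,0,0,0,0,0,0],[0,0,0,0,0,0,0],[0,0,0,0,0,0,0],[0,0,0,0,0,0,0],[0,0,0,0,0,0,0]]'|grep -E "time|force"; done; python3 tab.py
```

```text
time_s: 5.02
wrist_force: [2.6, -8.5, -3.1]
gripper_force: 4.6
time_s: 5.68
wrist_force: [1.8, -10.3, -3.0]
gripper_force: 4.6
end y [array([0.1752]), array([0.1808])] [0.51168396 0.08888704 0.28091728] [ 3.12126149 -9.14077207 -2.41344006]
```

```bash
python3 -m creep '[[0,0,0,0,0,0,0],[0,0,0,0,0,0,0],[0,0,0,0,0,0,0]]' >/dev/null; python3 -m creep '[[0,0,0,0,0,0,0],[0,0,0,0,0,0,0],[0,0,0,0,0,0,0],[0,0,0,0,0,0,0],[0,0,0,0,0,0,0],[0,0,0,0,0,0,0],[0,0,0,0,0,0,0],[0,0,34,0,0,0,0]]'; python3 -m creep '[[0,0,0,0,0,0,0],[0,0,0,0,0,0,0],[0,0,0,-45,0,0,0],[0,0,0,-90,0,0,0],[0,0,0,-90,0,0,0],[0,0,0,-90,0,0,0]]'; python3 tab.py
python3 - <<'E'
from h import *
p,d,E=cap("wrist"); np.savez("w2.npz",p=p,d=d,E=E); cv2.imwrite("pics/f.png",cv2.resize(p[:,:,::-1],(780,585))); print(r.sense()["tcp_pos"])
E
```

```text
time_s: 6.7
tcp_pos: [0.5112, 0.0587, 0.2816]
ee_rot: [[0.999, -0.048, 0.005], [-0.048, -0.999, 0.001], [0.005, -0.002, -1.0]]
wrist_force: [-0.4, -0.2, -0.5]
gripper_width: 0.5
gripper_force: 0.0
time_s: 7.2
tcp_pos: [0.5107, 0.0572, 0.3751]
ee_rot: [[0.999, -0.052, 0.012], [-0.052, -0.999, 0.004], [0.011, -0.005, -1.0]]
wrist_force: [-0.3, 0.7, 0.0]
gripper_width: 0.498
gripper_force: 0.0
end y [array([0.1049]), array([0.1973])] [0.50949985 0.05674026 0.37085925] [ 0.16012669 -0.11579984 -0.23119621]
[0.50932179 0.05655713 0.36975505]
```

View pics/f.png

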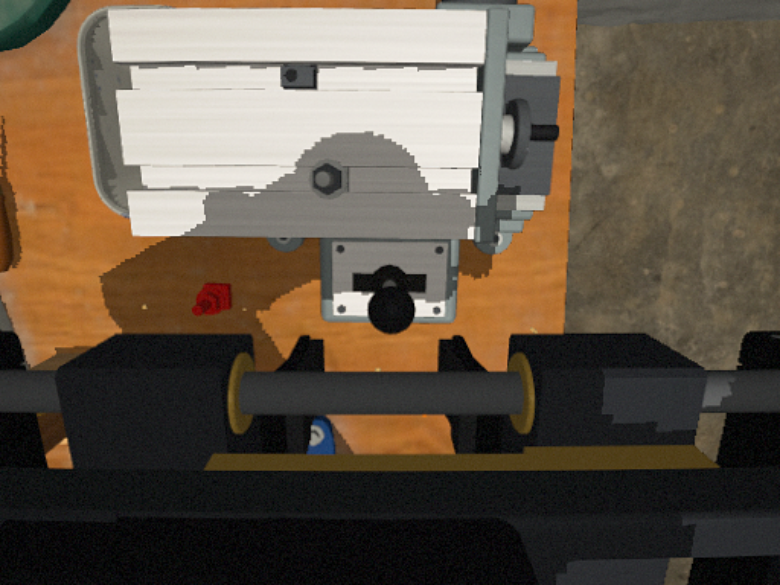

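The table's open end is now over the middle of the dish, at about x=125. The stub is at (298,76), the bolt at (327,179), and the lever is upright at (391,310). Next is the scraper.

```bash
python3 -m creep '[[1,-191,-204,10,0,0,0],[1,-191,-204,10,0,0,0],[1,-191,-204,10,0,0,0],[1,-191,-204,10,0,0,0],[1,-191,-204,10,0,0,0],[1,-191,-204,10,0,0,0],[1,-191,-204,10,0,0,0],[1,-191,-204,10,0,0,0]]'; python3 - <<'E'
from h import *
p,d,E=cap("wrist"); np.savez("w3.npz",p=p,d=d,E=E); cv2.imwrite("pics/g.png",cv2.resize(p[:,:,::-1],(780,585))); s=r.sense(); print(s["tcp_pos"],np.round(s["ee_rot"],3).tolist())
c=cloud("wrist",d,E)
for lo,hi in((.115,.135),(.07,.11),(.042,.048),(.048,.056)):
    m=(d>0)&(c[...,2]>lo)&(c[...,2]<hi)&(abs(c[...,0]-.42)<.05)&(abs(c[...,1]-.295)<.055)
    if m.sum()>9: print(lo,m.sum(),cv2.minAreaRect(c[m][:,:2].astype(np.float32)*1000),c[m].mean(0).round(4))
o=vision.find_in("wrist","scraper_grip")[:1]; print(o)
q=np.load("w2.npz");E=q["E"];k=512/780
for n,uv,z in(("slotrearL",(123,77),.088),("slotrearR",(478,79),.088),("slotfrontL",(132,178),.088),("rearL",(109,10),.088),("frontL",(132,234),.088),("stub",(299,76),.086),("bolt",(327,179),.116)): print(n,world("wrist",[np.array(uv)*k],None,E,z).round(4)[0])
for n in("scene","side"):
    q=np.load(n+".npz"); P=cloud(n,q["d"],q["E"])[q["d"]>0]; m=(P[:,2]>.2)&(P[:,0]>.4)&(P[:,0]<.56)&(P[:,1]>.1)&(P[:,1]<.6); print("lamp",P[m].min(0),P[m].max(0))
E
```

```text
time_s: 8.02
tcp_pos: [0.3272, 0.273, 0.3589]
ee_rot: [[0.999, -0.047, -0.001], [-0.047, -0.999, -0.001], [-0.001, 0.001, -1.0]]
wrist_force: [-0.3, -0.5, -0.3]
gripper_width: 0.97
gripper_force: 0.0
[0.32813664 0.27172988 0.35884528] [[0.999, -0.048, -0.001], [-0.048, -0.999, -0.002], [-0.001, 0.002, -1.0]]
0.115 984 ((423.7312316894531, 298.7590026855469), (19.644283294677734, 23.20357894897461), 88.41243743896484) [0.4235 0.298  0.1241]
0.07 173 ((420.19970703125, 293.1847229003906), (12.01719856262207, 26.553625106811523), 53.65603256225586) [0.418  0.2925 0.091 ]
0.042 3429 ((424.09228515625, 298.7872314453125), (71.72076416015625, 58.07807540893555), 88.50491333007812) [0.4224 0.2967 0.0444]
0.048 239 ((424.3743896484375, 298.67681884765625), (30.990013122558594, 26.397958755493164), 87.36270904541016) [0.4217 0.2903 0.05  ]
[{'uv': [210.3, 79.7], 'conf': 0.67}]
slotrearL [0.6407 0.1911 0.088 ]
slotrearR [6.286e-01 1.000e-04 8.800e-02]
slotfrontL [0.5877 0.1955 0.088 ]
rearL [0.6739 0.1929 0.088 ]
frontL [0.5563 0.2012 0.088 ]
stub [0.6356 0.096  0.086 ]
bolt [0.5806 0.0817 0.116 ]
lamp [0.43890767 0.41341403 0.33008889] [0.54212992 0.49892429 0.43800875]
lamp [0.43833013 0.42142962 0.36440915] [0.54200694 0.52813534 0.50464851]
```

View pics/g.png

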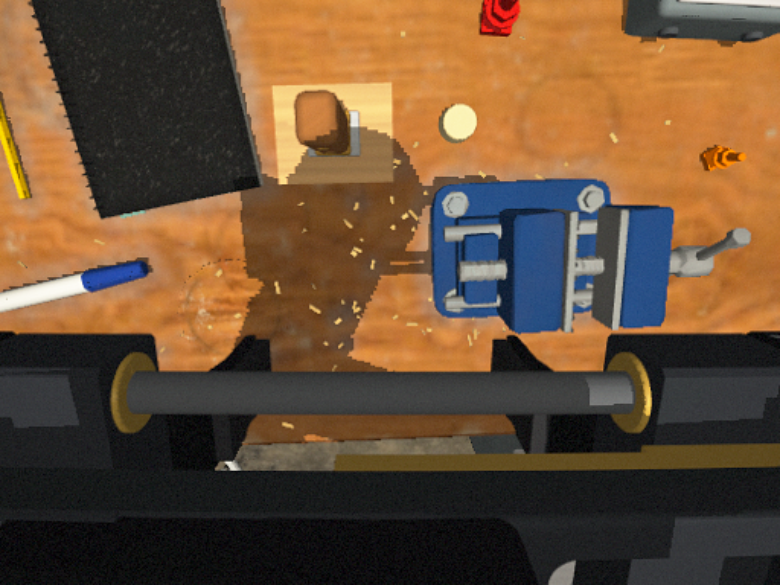

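The scraper handle is at (322,120) in its block. The orange bolt (720,157) and red bolt (500,15) are the look-alikes.

```bash
python3 -m creep '[[1,40,-15,10,0,0,-1.2],[1,75,-31,20,0,0,-1.2],[1,94,-31,30,0,0,-1.2],[1,94,-31,30,0,0,-1.2],[1,94,-31,60,0,0,-1.2],[1,94,-31,90,0,0,-1.2],[1,94,-31,105,0,0,-1.2],[1,94,-31,105,0,0,-1.2]]'; python3 -m creep '[[1,0,0,0,0,0,0],[1,0,0,0,0,0,0]]'; python3 -c "
from h import *
s=r.sense();print(totool(np.array([.4237,.2987,.254])-s['tcp_pos']).round(1))"
```

```text
time_s: 8.78
tcp_pos: [0.4247, 0.2935, 0.2507]
ee_rot: [[0.999, -0.036, -0.007], [-0.036, -0.999, -0.007], [-0.006, 0.008, -1.0]]
wrist_force: [0.2, 0.6, -0.1]
gripper_width: 1.004
gripper_force: 0.0
time_s: 8.95
tcp_pos: [0.4259, 0.2958, 0.2558]
ee_rot: [[0.999, -0.033, 0.001], [-0.033, -0.999, 0.001], [0.001, -0.001, -1.0]]
wrist_force: [-0.1, -0.5, 0.7]
gripper_width: 0.999
gripper_force: 0.0
[-2.3 -2.8  1.8]
```

```bash
python3 -m creep '[[1,-2,-3,1,0,0,0],[1,-2,-3,1,0,0,0],[-1,-2,-3,1,0,0,0],[-1,-2,-3,1,0,0,0],[-1,-2,-3,1,0,0,0],[-1,-2,-3,1,0,0,0],[-1,-2,-3,1,0,0,0],[-1,-2,-3,1,0,0,0]]'; python3 -m creep '[[-1,0,0,0,0,0,0],[-1,0,0,0,0,0,0],[-1,0,0,0,0,0,0]]'
```

```text
time_s: 9.62
tcp_pos: [0.4234, 0.2989, 0.2537]
ee_rot: [[0.999, -0.033, -0.0], [-0.033, -0.999, -0.0], [-0.0, 0.0, -1.0]]
wrist_force: [-0.6, 0.1, -0.2]
gripper_width: 0.633
gripper_force: 0.0
time_s: 9.87
tcp_pos: [0.4234, 0.2989, 0.2537]
ee_rot: [[0.999, -0.033, -0.0], [-0.033, -0.999, -0.0], [-0.0, 0.0, -1.0]]
wrist_force: [0.6, 0.2, 0.3]
gripper_width: 0.402
gripper_force: 0.0
```

```bash
python3 -m creep '[[-1,0,0,0,0,0,0],[-1,0,0,0,0,0,0],[-1,0,0,0,0,0,0],[-1,0,0,0,0,0,0],[-1,0,0,0,0,0,0]]'; python3 -m creep '[[-1,0,0,-10,0,0,0],[-1,0,0,-25,0,0,0],[-1,0,0,-40,0,0,0],[-1,0,0,-60,0,0,0],[-1,0,0,-60,0,0,0],[-1,0,0,-60,0,0,0]]'
```

```text
time_s: 10.28
tcp_pos: [0.4234, 0.2988, 0.2537]
ee_rot: [[0.999, -0.033, -0.0], [-0.033, -0.999, -0.0], [-0.0, 0.0, -1.0]]
wrist_force: [-0.9, -1.0, -0.1]
gripper_width: 0.226
gripper_force: 30.0
time_s: 10.78
tcp_pos: [0.4235, 0.2991, 0.3151]
ee_rot: [[0.999, -0.033, 0.002], [-0.033, -0.999, 0.003], [0.002, -0.003, -1.0]]
wrist_force: [0.2, 0.4, -1.7]
gripper_width: 0.226
gripper_force: 30.0
```

```bash
python3 -m creep '[[-1,0,0,-40,0,0,0],[-1,0,0,-70,0,0,0],[-1,60,60,-70,0,0,1.7],[-1,217,222,-70,0,0,1.7],[-1,217,222,-70,0,0,1.7],[-1,217,222,-70,0,0,1.7],[-1,217,222,-70,0,0,1.7],[-1,217,222,-70,0,0,1.7]]'; python3 -m creep '[[-1,30,30,0,0,0,0],[-1,30,30,0,0,0,0],[-1,30,30,0,0,0,0]]';python3 -c "
from h import *
s=r.sense();print(totool(np.array([.6333,.070,.33])-s['tcp_pos']).round(1),s['tcp_pos'],s['ee_rot'])"
```

```text
time_s: 11.45
tcp_pos: [0.5931, 0.113, 0.3824]
ee_rot: [[0.998, -0.062, -0.002], [-0.062, -0.998, -0.0], [-0.002, 0.001, -1.0]]
wrist_force: [0.5, 0.4, -1.2]
gripper_width: 0.223
gripper_force: 30.0
time_s: 11.7
tcp_pos: [0.6213, 0.0807, 0.3813]
ee_rot: [[0.998, -0.067, -0.004], [-0.067, -0.998, -0.001], [-0.004, 0.001, -1.0]]
wrist_force: [-1.0, -0.4, -2.1]
gripper_width: 0.231
gripper_force: 30.0
[12.8  9.8 51.3] [0.62134182 0.08068439 0.38130424] [[ 9.97769785e-01 -6.66435636e-02 -3.75397315e-03]
 [-6.66470535e-02 -9.97776283e-01 -8.12212594e-04]
 [-3.69149663e-03  1.06059243e-03 -9.99992624e-01]]
```

```bash
python3 -m creep '[[-1,13,10,0,0,0,0],[-1,13,10,20,0,0,0],[-1,13,10,40,0,0,0],[-1,13,10,56,0,0,0],[-1,13,10,56,0,0,0],[-1,13,10,56,0,0,0]]'; python3 - <<'E'
from h import *
s=r.sense();print(totool(np.array([.6333,.070,.2967])-s['tcp_pos']).round(1),s['tcp_pos'])
im=[]
for n,(x,y,w) in {"scene":(250,150,120),"side":(200,70,120)}.items():
    p,d,E=cap(n); np.savez(n+"2.npz",p=p,d=d,E=E); print(n,pix(n,[[.6333,.07,.088],[.635,.097,.086]],E))
    im.append(cv2.resize(p[y:y+w,x:x+w],(396,396),interpolation=cv2.INTER_CUBIC))
cv2.imwrite("pics/i.png",np.hstack(im)[:,:,::-1])
E
```

```text
time_s: 12.2
tcp_pos: [0.6321, 0.0729, 0.3266]
ee_rot: [[0.998, -0.061, -0.003], [-0.061, -0.998, -0.001], [-0.003, 0.001, -1.0]]
wrist_force: [-0.6, 0.5, -0.1]
gripper_width: 0.23
gripper_force: 30.0
[ 1.5  2.8 29.9] [0.63210125 0.07290318 0.32662781]
scene [[296.27578184 208.99586518]
 [290.61624093 201.30091347]]
side [[254.06125494 139.74561949]
 [245.15063006 148.33641919]]
```

View pics/i.png

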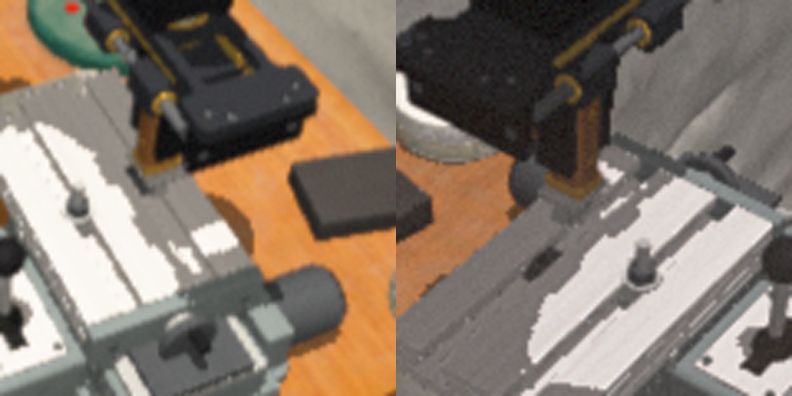

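The right (side) crop shows the stub at (545,262). The foot hangs above the same slot behind it at about (570,210). Now lowering it in stages.

```bash
python3 -m creep '[[-1,1.5,3,0,0,0,0],[-1,1.5,3,0,0,0,0],[-1,1.5,3,6,0,0,0],[-1,1.5,3,12,0,0,0],[-1,1.5,3,17,0,0,0],[-1,1.5,3,20,0,0,0],[-1,1.5,3,20,0,0,0]]'; python3 -c "
from h import *
s=r.sense();print(totool(np.array([.6333,.070,.2967])-s['tcp_pos']).round(1),s['tcp_pos'],s['wrist_force'])"
```

```text
time_s: 12.88
tcp_pos: [0.6338, 0.0688, 0.3063]
ee_rot: [[0.998, -0.062, -0.002], [-0.062, -0.998, -0.001], [-0.002, 0.001, -1.0]]
wrist_force: [-0.0, 0.8, -1.1]
gripper_width: 0.228
gripper_force: 30.0
[-0.5 -1.1  9.6] [0.6337858  0.06883387 0.30634653] [-0.03495649  0.81585211 -1.09818064]
```

```bash
python3 -m creep '[[-1,0,0,4,0,0,0],[-1,0,0,7,0,0,0],[-1,0,0,9,0,0,0],[-1,0,0,9,0,0,0],[-1,0,0,9,0,0,0]]'; python3 -c "
from h import *
s=r.sense();print(s['tcp_pos'],s['wrist_force'],s['moment'])"
```

```text
time_s: 13.3
tcp_pos: [0.6341, 0.069, 0.2986]
ee_rot: [[0.998, -0.062, -0.0], [-0.062, -0.998, -0.0], [-0.0, 0.0, -1.0]]
wrist_force: [0.5, 0.4, -0.9]
gripper_width: 0.229
gripper_force: 30.0
[0.63410455 0.06895331 0.29862909] [ 0.51418062  0.38502499 -0.93502548] [-0.03161037 -0.03733031 -0.04007254]
```

```bash
python3 -m creep '[[-1,0,-4,1,0,0,0],[-1,0,-8,1,0,0,0],[-1,0,-13,1,0,0,0],[-1,0,-18,1,0,0,0],[-1,0,-23,1,0,0,0],[-1,0,-28,1,0,0,0],[-1,0,-34,1,0,0,0],[-1,0,-40,1,0,0,0]]'; python3 -m creep '[[-1,0,-6,0,0,0,0],[-1,0,-12,0,0,0,0],[-1,0,-18,0,0,0,0],[-1,0,-23,0,0,0,0],[-1,0,-28,0,0,0,0],[-1,0,-32,0,0,0,0],[-1,0,-35,0,0,0,0],[-1,0,-35,0,0,0,0]]'; python3 tab.py;python3 - <<'E'
from h import *
for n in("scene","side"):
  d,E=cap(n)[1:]
  for o in vision.find_in(n,"stub_center")[:2]: print(n,o, world(n,[o["uv"]],None,E,.086))
E
```

```text
time_s: 13.97
tcp_pos: [0.6366, 0.1095, 0.2978]
ee_rot: [[0.998, -0.062, 0.0], [-0.062, -0.998, -0.0], [0.0, 0.0, -1.0]]
wrist_force: [-1.1, -1.0, -0.2]
gripper_width: 0.228
gripper_force: 30.0
time_s: 14.63
tcp_pos: [0.6388, 0.1445, 0.2977]
ee_rot: [[0.998, -0.062, 0.0], [-0.062, -0.998, 0.0], [0.0, -0.0, -1.0]]
wrist_force: [-0.3, -0.3, -1.2]
gripper_width: 0.228
gripper_force: 30.0
end y [array([0.1923]), array([0.1977])] [0.63871544 0.14391882 0.29767249] [ 0.12797222  0.0213331  -1.45185121]
```

```bash
python3 -m creep '[[-1,0,-4,0,0,0,0],[-1,0,-8,0,0,0,0],[-1,0,-12,0,0,0,0],[-1,0,-16,0,0,0,0],[-1,0,-20,0,0,0,0],[-1,0,-23,0,0,0,0],[-1,0,-26,0,0,0,0],[-1,0,-29,0,0,0,0]]'; python3 -m creep '[[-1,0,-3,0,0,0,0],[-1,0,-6,0,0,0,0],[-1,0,-9,0,0,0,0],[-1,0,-12,0,0,0,0],[-1,0,-14,0,0,0,0],[-1,0,-14,0,0,0,0],[-1,0,-14,0,0,0,0]]'; python3 - <<'E'
from h import *
im=[]
for n,(x,y,w) in {"scene":(215,120,130),"side":(170,110,130)}.items():
    p,d,E=cap(n); im.append(cv2.resize(p[y:y+w,x:x+w],(398,398),interpolation=cv2.INTER_CUBIC))
cv2.imwrite("pics/j.png",np.hstack(im)[:,:,::-1])
E
python3 tab.py
```

```text
time_s: 15.6
tcp_pos: [0.6406, 0.1731, 0.2978]
ee_rot: [[0.998, -0.062, -0.0], [-0.062, -0.998, -0.0], [-0.0, 0.0, -1.0]]
wrist_force: [-0.6, -0.4, -0.4]
gripper_width: 0.228
gripper_force: 30.0
time_s: 16.18
tcp_pos: [0.6414, 0.1869, 0.2977]
ee_rot: [[0.998, -0.062, -0.0], [-0.062, -0.998, -0.0], [-0.0, 0.0, -1.0]]
wrist_force: [-0.4, -0.1, -0.9]
gripper_width: 0.225
gripper_force: 30.0
end y [array([0.1921]), array([0.1974])] [0.64141407 0.18657796 0.29773515] [-0.22600379  0.55898054 -1.469255  ]
```

View pics/j.png

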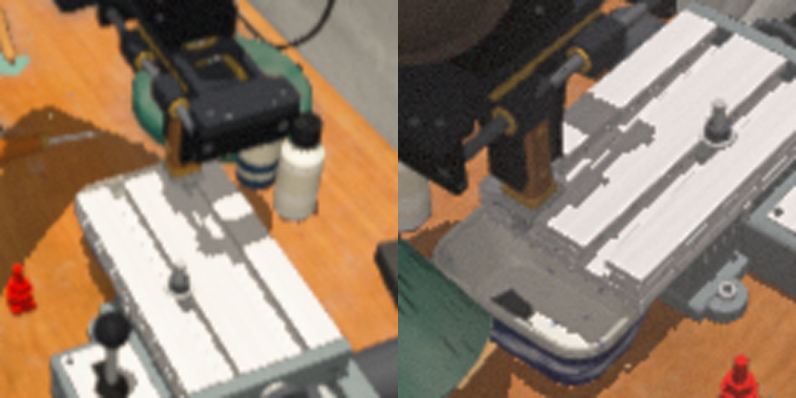

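The side crop shows the stub lying in the dish at (512,300) and the bolt still in its slot. I'll draw the scraper back a little so it stands firmly, set it down, release and retreat upward.

```bash
python3 -m creep '[[-1,0,4,0,0,0,0],[-1,0,8,0,0,0,0],[-1,0,12,0,0,0,0],[-1,0,12,0.5,0,0,0],[-1,0,12,1,0,0,0],[-1,0,12,1,0,0,0]]'; python3 -m creep '[[-0.4,0,0,0,0,0,0],[-0.2,0,0,0,0,0,0],[0.2,0,0,0,0,0,0],[0.2,0,0,0,0,0,0],[0.2,0,0,0,0,0,0],[0.2,0,0,0,0,0,0],[0.2,0,0,0,0,0,0],[0.2,0,0,0,0,0,0]]'; python3 -m creep '[[0.2,0,0,-10,0,0,0],[0.2,0,0,-25,0,0,0],[0.2,0,0,-50,0,0,0],[0.2,0,0,-80,0,0,0],[0.2,-60,30,-110,0,0,0],[0.2,-100,60,-110,0,0,0],[0.2,-100,60,-110,0,0,0],[0.2,-100,60,-110,0,0,0]]'; python3 - <<'E'
from h import *
im=[]
for n,(x,y,w) in {"scene":(215,120,130),"side":(170,110,130)}.items():
    p,d,E=cap(n); im.append(cv2.resize(p[y:y+w,x:x+w],(398,398),interpolation=cv2.INTER_CUBIC))
cv2.imwrite("pics/k.png",np.hstack(im)[:,:,::-1])
E
python3 tab.py
```

```text
time_s: 16.88
tcp_pos: [0.6407, 0.1745, 0.2967]
ee_rot: [[0.998, -0.063, 0.0], [-0.063, -0.998, -0.0], [0.0, 0.0, -1.0]]
wrist_force: [-0.4, -0.0, -1.3]
gripper_width: 0.231
gripper_force: 30.0
time_s: 17.55
tcp_pos: [0.6407, 0.1748, 0.2968]
ee_rot: [[0.998, -0.062, 0.0], [-0.062, -0.998, -0.0], [0.0, 0.0, -1.0]]
wrist_force: [-0.9, -0.1, -0.2]
gripper_width: 0.592
gripper_force: 0.0
time_s: 18.22
tcp_pos: [0.5321, 0.118, 0.4094]
ee_rot: [[0.998, -0.063, -0.001], [-0.063, -0.998, 0.001], [-0.001, -0.001, -1.0]]
wrist_force: [0.9, 0.9, 0.1]
gripper_width: 0.604
gripper_force: 0.0
end y [array([0.1928]), array([0.1972])] [0.53767064 0.12138982 0.4075539 ] [0.81641517 0.35240896 0.23620224]
```

View pics/k.png

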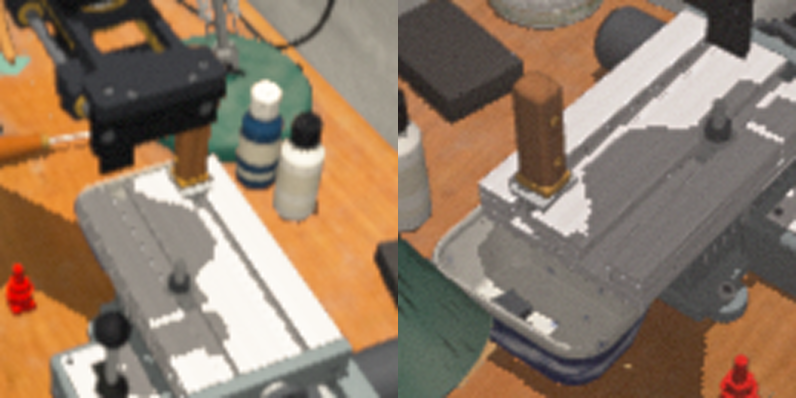

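The scraper stands upright in the rear slot at (540,130) in the side crop. The stub is in the dish at (512,302), the bolt is in place, and the bottles and lever are upright. Handing in.

```bash
python3 -m creep '[[0.2,0,0,0,0,0,0],[0.2,0,0,0,0,0,0],[0.2,0,0,0,0,0,0],[0.2,0,0,0,0,0,0]]' | head -1; python3 -c "
from station import r
print(r.finish_job())"
```

```text
time_s: 18.75
the job is handed in; nothing more can be done
None
```

The broken T-nut is in the dish, the scraper stands in the rear slot, the good T-bolt is still in the front slot, nothing was knocked over, and the job was handed in at about 19 s.

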